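# Stack the drill's stepped pulleys on their spindles

### The arm

A 6-joint arm with a two-finger parallel gripper is mounted at the origin on the work surface. World frame = base frame: x ahead of the robot, y to its left, z up, the work surface at z = 0. Lengths are in mm, angles in rad, forces in N, time in s.
With the tool pointing down it reaches from about 275 to 1000 mm from the base axis. Payload 8.4 kg.
Tool frame: the origin (TCP) lies on the front face of the gripper's body, between the roots of the fingers; the fingertips stand 73 mm ahead of it and the grasp point (between the pads) lies 54 mm ahead of it; z points along the fingers, y is the direction in which the jaws open and shut (so a half turn about z gives the same grasp; the last joint's range is limited). The gripper opens to 85 mm and grips with 20 to 120 N. Pads are 22 mm wide; open, the fingers measure 114 mm over their backs; the gripper's body (76 mm by 85 mm) begins 54 mm behind the grasp point. The pads swing forward as they close: fully open they stand 13 mm farther back than shut.
Start: joints at [1.117, 0.353, 1.633, -0, 1.155, -0.002], TCP at [272.865, 562.293, 303.881] pointing down, gripper open.
Joint ranges: [-2.63, 2.63], [-0.92, 2.1], [0.06, 2.66], [-1.3, 4.44], [0, 2.69], [-3.02, 3.02]. Speed limits (rad/s): [2.22, 2.22, 2.79, 3.14, 3.14, 3.14].

### API

Orientations are given as [roll, pitch, yaw] about the fixed x, y, z axes, in that order (R = Rz(yaw) Ry(pitch) Rx(roll)).
In Python, from cell import bot gives the robot as it stands. The module is installed in compiled form; this text tells all that it offers.
- The arm moves only by the tool send_rows, never from a script. Its argument "motion" is one flat list of numbers, 7 for each row, row after row: the turn, a rotation vector about the tool's x, y, z in rad, then the shift along the tool's x, y, z in mm, then the gripper command: -1 is shut, 1 is fully open, values between are in proportion. A call has exactly 8 rows; each row is the pose to reach, as a shift and turn from the pose commanded when the call began, along the tool's axes at that moment; what a row does not reach only later rows make up. A row lasts 1/8 s, in which the tool goes at most 62.5 mm and 10.7 degrees, less where a joint would pass 70% of its speed; a pose out of reach is approached as far as the arm can. A call with a gripper value outside its range is refused whole. The fingers move at their own pace and stop on an object; "squeeze" is the grip in N (left out, the last holds). Time passes only in rows, so rows that repeat a pose let the fingers close, or fill a call up. It gives the time, the measured TCP pose, the force and the opening at its end, in the units of the state.
- bot.sense(): the state, without advancing time (a new reading comes with each control period).
- bot.snapshot(name): name is "scene" or "side" or "wrist"; returns a dict with "image" (420x560x3 uint8, red, green, blue), "camera_matrix" (3x3 intrinsics, pixels), "rvec" (rotation vector, rad) and "tvec" (3), from world to camera coordinates, as OpenCV has them; the wrist camera has in their place "hand_eye" (4x4, takes a point from camera to tool coordinates, whose origin is the TCP and whose axes are the flange's). Camera axes: x right, y down, z forward; pixel columns grow to the right and rows downward; lengths in mm; the calibration is good to about 2 mm. A picture is of the moment at which its call begins: read the wrist's pose just before it. There is no depth.
- bot.sign_off(): hands the job in, once; it reports no verdict.
The state is a dict: "time_s": time; "qpos": joint angles; "qd": joint speeds; "tau": joint torques, N m; "position": TCP position; "orientation": TCP orientation; "force": force on the tool from outside, world axes, zero at the start; "torque": the same for the moment, N m; "gripper_width": opening from 0.0 (shut) to 1.0 (fully open).
Only numpy, scipy, OpenCV 4.12 (cv2) and the standard library are available. Lean on these libraries where they do the work, as an engineer would, in place of code of your own. Each camera call takes 0.05 s, during which the arm holds its last target.

### The job

Build the two stepped pulleys for the bench drill: on the spindle with the blue base put the large blue pulley and then the small blue one on top of it; on the spindle with the orange base put the small orange pulley and then the large orange one on top. Every pulley goes flange down and hub up, fully home; lower each one into place rather than dropping it. Leave the screwdriver, the bottle and the jar where they are.

Things in the scene. Friction and masses are not known exactly. Their poses are not given: they have to be found in the camera images.
- blue_large: large blue pulley: one solid of revolution with a 20 mm bore right through: below, a grooved flange (sheave) 72 mm in diameter and 14 mm thick; above it a 30 mm diameter hub, to 34 mm total height. It lies flange down, hub up. Grip it by the hub. Origin: centre of the underside; z up along the bore. About 170 g.
- blue_small: small blue pulley: one solid of revolution with a 20 mm bore right through: below, a grooved flange (sheave) 50 mm in diameter and 14 mm thick; above it a 30 mm diameter hub, to 34 mm total height. It lies flange down, hub up. Grip it by the hub. Origin: centre of the underside; z up along the bore. About 90 g.
- orange_large: large orange pulley: one solid of revolution with a 20 mm bore right through: below, a grooved flange (sheave) 72 mm in diameter and 14 mm thick; above it a 30 mm diameter hub, to 34 mm total height. It lies flange down, hub up. Grip it by the hub. Origin: centre of the underside; z up along the bore. About 170 g.
- orange_small: small orange pulley: one solid of revolution with a 20 mm bore right through: below, a grooved flange (sheave) 50 mm in diameter and 14 mm thick; above it a 30 mm diameter hub, to 34 mm total height. It lies flange down, hub up. Grip it by the hub. Origin: centre of the underside; z up along the bore. About 90 g.
- blue_stand: spindle stand: fixed blue base plate 100 x 100 x 20 mm; at its centre a steel seat disc (38 mm across, top 26 mm above the bench) and an upright 15 mm steel spindle, its last 12 mm tapered to a 5 mm tip 88 mm above the bench. Origin: centre of the plate's underside; z up along the spindle. Fully home, the lower pulley's underside is at 26 mm, the upper one's at 60 mm.
- orange_stand: spindle stand: fixed orange base plate 100 x 100 x 20 mm; at its centre a steel seat disc (38 mm across, top 26 mm above the bench) and an upright 15 mm steel spindle, its last 12 mm tapered to a 5 mm tip 88 mm above the bench. Origin: centre of the plate's underside; z up along the spindle. Fully home, the lower pulley's underside is at 26 mm, the upper one's at 60 mm.
- screwdriver: bystander: a screwdriver about 170 mm long lying on the bench. Origin: on its underside; x along the tool, towards the tip
- polish: bystander: an upright white bottle with a black cap, 52 mm in diameter, 130 mm tall. Origin: centre of its underside
- jar: bystander: a small amber jar with a steel lid, 52 mm in diameter, 65 mm tall. Origin: centre of its underside
Mind the look-alikes: they are no part of the job. Leave any green or turquoise look-alike of the orange_large alone.

How it is judged (in metres and radians):
At the end, for the whole second after the job is handed in: Blue stand: large blue pulley on the seat, small blue on its hub; orange stand: small orange on the seat, large orange on its hub. Each within 6 mm of the spindle axis and 4 mm of its seated height (26 or 60 mm above the bench), hub up, tilted under 4 degrees, at rest and released (horizontal distance between each of blue_large, blue_small and blue_stand below 0.006 m and z of blue_large in the frame of blue_stand between 0.022 and 0.03 m and angle between each of blue_large, blue_small, orange_small, orange_large's own z axis and vertical below 0.07 rad and linear speed of each of blue_large, blue_small, orange_small, orange_large below 0.02 m/s and z of blue_small in the frame of blue_stand between 0.056 and 0.064 m and horizontal distance between each of orange_small, orange_large and orange_stand below 0.006 m and z of orange_small in the frame of orange_stand between 0.022 and 0.03 m and z of orange_large in the frame of orange_stand between 0.056 and 0.064 m); the robot touches nothing.
It fails at once if the screwdriver is pushed more than 30 mm (distance of screwdriver from where it was at the start of the episode above 0.03 m).
It fails at once if the white bottle is pushed more than 30 mm or knocked over (distance of polish from where it was at the start of the episode above 0.03 m or angle between polish's own z axis and vertical above 0.5 rad).
It fails at once if the amber jar is pushed more than 30 mm or knocked over (distance of jar from where it was at the start of the episode above 0.03 m or angle between jar's own z axis and vertical above 0.5 rad).
It fails at once if a pulley is dropped (falls free of the fingers faster than 0.6 m/s, about 18 mm of fall) ((linear speed of blue_large above 0.6 m/s and contact force between blue_large and the fingers below 0.05 N) or (linear speed of blue_small above 0.6 m/s and contact force between blue_small and the fingers below 0.05 N) or (linear speed of orange_large above 0.6 m/s and contact force between orange_large and the fingers below 0.05 N) or (linear speed of orange_small above 0.6 m/s and contact force between orange_small and the fingers below 0.05 N)).
It also fails if it takes over 115 s, if anything falls off the work surface, if the arm or the gripper's body presses on something with over 40 N, if the wrist force passes 120 N, or if a joint passes its speed limit or range.

## Working session

There is one attempt and no reset: what is moved stays moved. The work goes in short steps, Python scripts to look and compute and a tool call to move; the robot and the scene stay as the last step left them, time stands still between calls to the robot, and variables do not carry over. Pictures are saved under pics/ and viewed, and the job is handed in when it is done.

Besides the shell and the picture viewer there is one more tool, called after ">>>" by a JSON object that holds its "method" and its "body". send_rows: Moves the arm, as the interface text tells. Its arguments: {"type":"object","properties":{"motion":{"type":"array"},"squeeze":{"type":"number"}},"required":["motion"]}

```bash
mkdir -p pics; ls; python3 - <<'E'
from cell import bot
import cv2
print(bot.sense())
for n in ["scene","side","wrist"]:
    s=bot.snapshot(n); cv2.imwrite(f"pics/{n}0.png",s["image"][:,:,::-1])
    print({k:v for k,v in s.items() if k!="image"})
E
```

```text
pics
{'time_s': 0.0, 'qpos': array([ 1.11658952e+00,  3.53656851e-01,  1.63413872e+00, -5.17733666e-06,
        1.15516724e+00, -2.41052074e-03]), 'qd': array([ 0.00014157,  0.00118536,  0.00106757,  0.00071053, -0.00101235,
       -0.00179043]), 'tau': array([ 1.87192258e-03, -6.05229449e+01, -3.42072415e+01,  5.15583702e-05,
        9.19944694e-03, -6.46370040e-06]), 'position': array([272.70919547, 561.95538727, 303.1542018 ]), 'orientation': array([-3.14022249e+00,  1.43088019e-06,  2.68979846e+00]), 'force': array([ 0.02653556, -0.00560021, -0.40566691]), 'torque': array([-0.05136648, -0.01094929,  0.0099182 ]), 'gripper_width': 1.005889386981198}
{'camera_matrix': array([[405.35637198,   0.        , 281.37244755],
       [  0.        , 405.35637198, 212.62192017],
       [  0.        ,   0.        ,   1.        ]]), 'rvec': array([ 0.8322399 ,  2.58024931, -1.04125713]), 'tvec': array([ 393.65132208, -173.22759969, 1450.35339571])}
{'camera_matrix': array([[422.59524336,   0.        , 282.47412472],
       [  0.        , 422.59524336, 204.85853844],
       [  0.        ,   0.        ,   1.        ]]), 'rvec': array([ 2.14121741, -0.3338329 ,  0.20281872]), 'tvec': array([-456.16608591,   98.42284953,  889.4075829 ])}
{'camera_matrix': array([[332.23200533,   0.        , 282.75356414],
       [  0.        , 332.23200533, 209.3924195 ],
       [  0.        ,   0.        ,   1.        ]]), 'hand_eye': array([[-2.16002207e-04, -9.60611824e-01, -2.77893642e-01,
         7.06239675e+01],
       [ 9.99999974e-01, -2.26664499e-04,  6.24122363e-06,
         5.20803268e-01],
       [-6.89840164e-05, -2.77893634e-01,  9.60611849e-01,
        -7.07693393e+01],
       [ 0.00000000e+00,  0.00000000e+00,  0.00000000e+00,
         1.00000000e+00]])}
```

View pics/scene0.png

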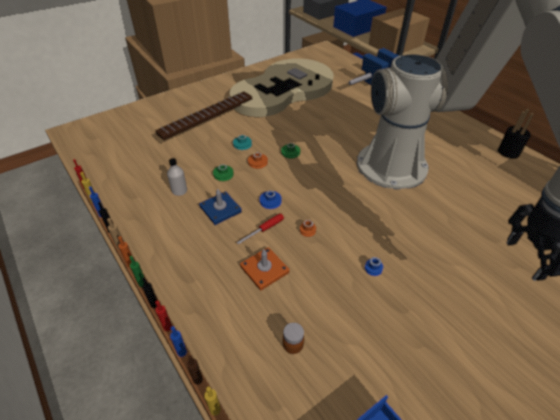

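View pics/side0.png

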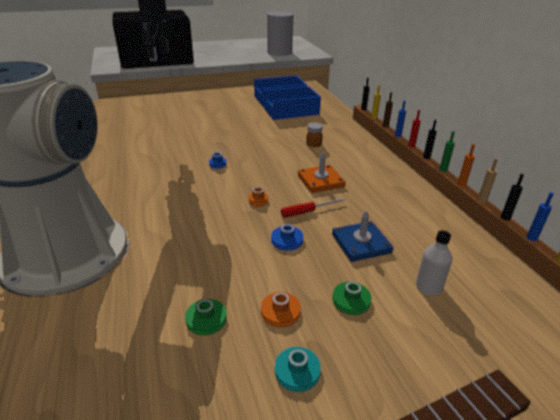

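View pics/wrist0.png

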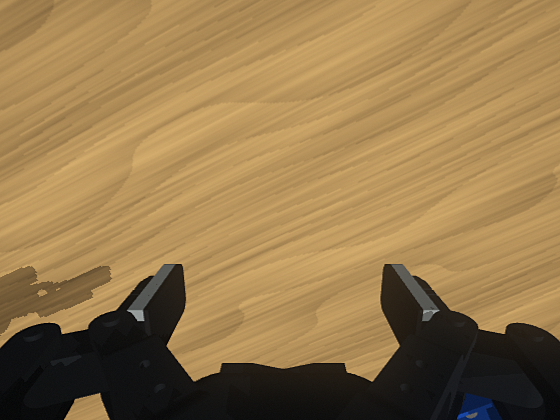

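Scene view: orange_small is at (308,227), orange_large at (257,160), blue_large at (270,199) and blue_small at (375,266). The blue stand is at (220,205) and the orange stand at (264,266). The look-alikes are green at (223,172) and (291,151), and turquoise at (242,142). Next I'll measure in enlarged crops.

```bash
python3 - <<'E'
import cv2
a=cv2.imread("pics/scene0.png");b=cv2.imread("pics/side0.png")
c=cv2.resize(a[130:290,190:400],None,fx=3.8,fy=3.7,interpolation=cv2.INTER_CUBIC);cv2.imwrite("pics/sc1.png",c);print(c.shape)
c=cv2.resize(b[140:340,180:400],None,fx=3,fy=3,interpolation=cv2.INTER_CUBIC);cv2.imwrite("pics/si1.png",c);print(c.shape)
E
```

```text
(592, 798, 3)
(600, 660, 3)
```

View pics/sc1.png

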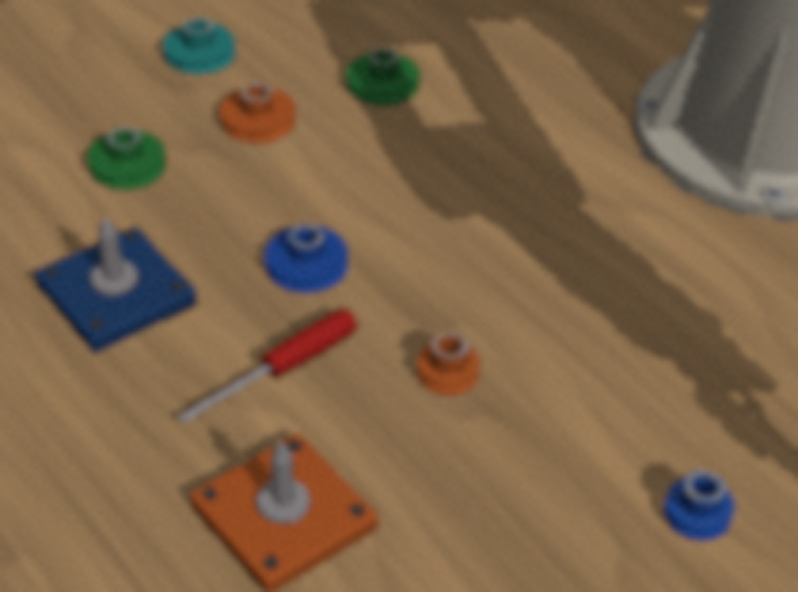

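View pics/si1.png

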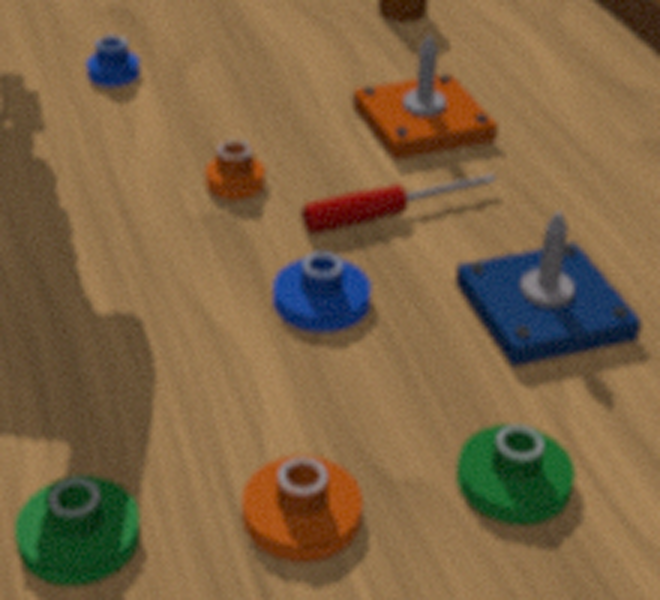

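```bash
cat > h.py <<'E'
import numpy as np, cv2
from scipy.spatial.transform import Rotation as R
from cell import bot
CAM={}
def cam(n):
    s=bot.snapshot(n); return s
def ray(s,uv):
    K=s["camera_matrix"]; Rm=cv2.Rodrigues(np.array(s["rvec"]))[0]; t=np.array(s["tvec"])
    d=Rm.T@np.linalg.solve(K,[uv[0],uv[1],1]); return -Rm.T@t, d
def plane(s,uv,z):
    c,d=ray(s,uv); return (c+d*(z-c[2])/d[2])
def wray(s,p,o,uv):
    H=s["hand_eye"]; Rt=R.from_euler("xyz",o).as_matrix()
    d=Rt@H[:3,:3]@np.linalg.solve(s["camera_matrix"],[uv[0],uv[1],1]); c=Rt@H[:3,3]+p
    return c,d
def wplane(s,p,o,uv,z):
    c,d=wray(s,p,o,uv); return c+d*(z-c[2])/d[2]
E
python3 - <<'E'
from h import *
A=cam("scene");B=cam("side")
sc=lambda p:(190+(p[0]+.5)/3.8-.5,130+(p[1]+.5)/3.7-.5)
si=lambda p:(180+(p[0]+.5)/3-.5,140+(p[1]+.5)/3-.5)
for n,a,b,z in [("bl",(306,237),(322,266),34),("os",(450,347),(235,152),34),("bs",(705,487),(111,46),34),("ol",(257,95),(303,477),34),
 ("Bdisc",(114,277),(547,287),26),("Btip",(107,222),(559,217),88),("Odisc",(283,501),(425,102),26),("Otip",(283,443),(430,39),88)]:
    print(n,plane(A,sc(a),z).round(0),plane(B,si(b),z).round(0))
for n,b in [("bottle",(433,287)),("jar",(315,143)),("scrhandle",(283,214)),("scrtip",(344,200)),("green",(352,298)),("green2",(206,316))]: print(n,plane(B,b,5).round())
s=bot.snapshot("wrist");st=bot.sense();print(wplane(s,st["position"],st["orientation"],(280,209),0))
print(R.from_euler("xyz",st["orientation"]).as_matrix().round(3), st["time_s"])
E
```

```text
bl [461. -96.  34.] [ 457. -101.   34.]
os [443.  75.  34.] [438.  67.  34.]
bs [381. 291.  34.] [377. 283.  34.]
ol [ 386. -284.   34.] [ 380. -292.   34.]
Bdisc [ 613. -154.   26.] [ 607. -162.   26.]
Btip [ 611. -154.   88.] [ 607. -163.   88.]
Odisc [631. 120.  26.] [627. 113.  26.]
Otip [628. 117.  88.] [627. 114.  88.]
bottle [ 679. -325.    5.]
jar [699. 335.   5.]
scrhandle [479.  -8.   5.]
scrtip [646.   6.   5.]
green [ 516. -304.    5.]
green2 [ 250. -266.    5.]
[305.05423259 543.37213599   0.        ]
[[-0.9    0.437 -0.   ]
 [ 0.437  0.9   -0.   ]
 [-0.    -0.    -1.   ]] 0.3
```

>>> {"method": "send_rows", "body": {"motion": [0,0,-0.0565,-27,-30,0,1,0,0,-0.113,-54,-60,0,1,0,0,-0.1695,-81,-90,0,1,0,0,-0.226,-108,-120,0,1,0,0,-0.2825,-135,-150,0,1,0,0,-0.339,-162,-180,0,1,0,0,-0.3955,-189,-210,0,1,0,0,-0.452,-216,-240,0,1], "squeeze": 60}}

```text
time_s: 1.3
position: [362.6, 250.8, 304.0]
orientation: [3.141, 0.0, -3.139]
force: [0.7, -0.4, 0.3]
gripper_width: 1.0
```

```bash
cat > snap.py <<'E'
import sys; from h import *
st=bot.sense(); s=bot.snapshot("wrist"); n=sys.argv[1]
cv2.imwrite(f"pics/{n}.png",s["image"][:,:,::-1])
np.savez(f"{n}.npz",p=st["position"],o=st["orientation"],K=s["camera_matrix"],H=s["hand_eye"])
print(st["position"].round(1),st["orientation"].round(4),st["force"].round(1),st["gripper_width"],st["time_s"])
E
cat > loc.py <<'E'
import sys; from h import *
# name u v z ...
d=np.load(sys.argv[1]+".npz"); s=dict(camera_matrix=d["K"],hand_eye=d["H"]); a=list(map(float,sys.argv[2:]))
for i in range(0,len(a),3): print(a[i:i+3],wplane(s,d["p"],d["o"],a[i:i+2],a[i+2]).round(1))
E
python3 snap.py w1
```

```text
[362.6 250.8 304. ] [ 3.1414e+00  4.0000e-04 -3.1393e+00] [ 0.7 -0.4  0.3] 1.0000996765657966 1.3
```

>>> {"method": "send_rows", "body": {"motion": [0,0,0,-11,-39,0,1,0,0,0,-22,-78,0,1,0,0,0,-33,-117,0,1,0,0,0,-44,-156,0,1,0,0,0,-55,-195,0,1,0,0,0,-66,-234,0,1,0,0,0,-77,-273,0,1,0,0,0,-88,-312,0,1]}}

```text
time_s: 2.35
position: [450.7, -61.3, 304.1]
orientation: [3.142, 0.0, 3.142]
force: [-0.3, -0.4, 0.2]
gripper_width: 0.998
```

```bash
python3 snap.py w2
```

```text
[450.7 -61.3 304.1] [3.1416e+00 4.0000e-04 3.1415e+00] [-0.3 -0.4  0.2] 0.9977364532405868 2.35
```

View pics/w1.png

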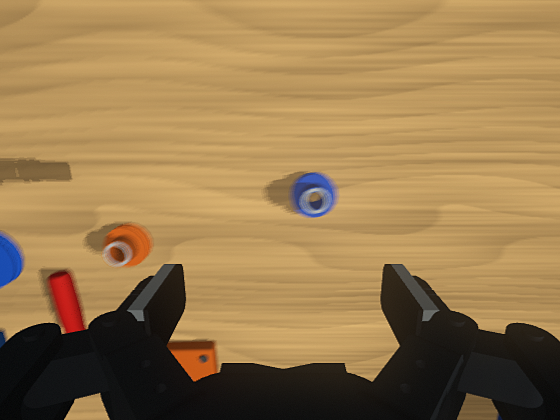

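View pics/w2.png

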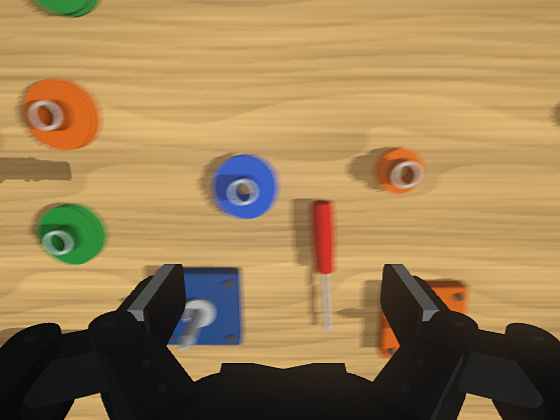

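```bash
python3 loc.py w1 315 201 34 118 252 34; echo; python3 loc.py w2 242 191 34 406 173 34 46 116 34 200 313 26 322 203 20 322 272 20 240 268 20 241 344 20; python3 - <<'E'
import cv2
a=cv2.imread("pics/w2.png")
cv2.imwrite("pics/w2c.png",cv2.resize(a[60:360,20:460],(800,545),interpolation=cv2.INTER_CUBIC))
E
```

```text
[315.0, 201.0, 34.0] [381.6 285.6  34. ]
[118.0, 252.0, 34.0] [440.5  68.8  34. ]

[242.0, 191.0, 34.0] [ 458.9 -103.6   34. ]
[406.0, 173.0, 34.0] [439.8  66.8  34. ]
[46.0, 116.0, 34.0] [ 383.  -294.5   34. ]
[200.0, 313.0, 26.0] [ 610.9 -160.2   26. ]
[322.0, 203.0, 20.0] [475.7 -17.4  20. ]
[322.0, 272.0, 20.0] [559.8 -14.6  20. ]
[240.0, 268.0, 20.0] [ 554.6 -110.9   20. ]
[241.0, 344.0, 20.0] [ 659.6 -113.4   20. ]
```

View pics/w2c.png

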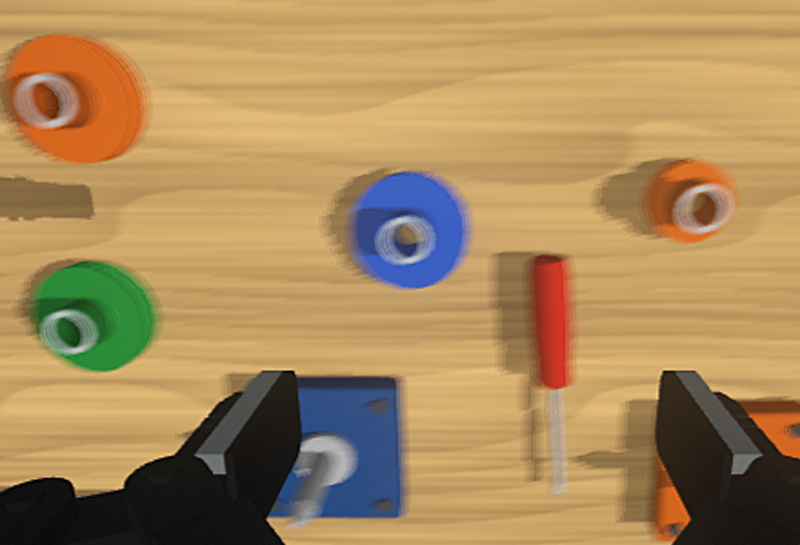

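>>> {"method": "send_rows", "body": {"motion": [0,0,0,-2,-10,20,1,0,0,0,-4,-20,40,1,0,0,0,-6,-31,60,1,0,0,0,-8.5,-42,80,1,0,0,0,-8.5,-42,84,1,0,0,0,-8.5,-42,84,1,0,0,0,-8.5,-42,84,1,0,0,0,-8.5,-42,84,1]}}

```text
time_s: 3.4
position: [459.3, -101.7, 220.6]
orientation: [-3.141, 0.001, -3.141]
force: [-0.6, -0.0, -0.3]
gripper_width: 1.0
```

```bash
python3 snap.py w3; python3 - <<'E'
import cv2
a=cv2.imread("pics/w3.png")
cv2.imwrite("pics/w3c.png",cv2.resize(a[140:280,190:370],None,fx=4,fy=4,interpolation=cv2.INTER_CUBIC))
E
```

```text
[ 459.3 -101.7  220.6] [-3.1414e+00  1.2000e-03 -3.1410e+00] [-0.6 -0.  -0.3] 0.9995380487383076 3.4
```

View pics/w3c.png

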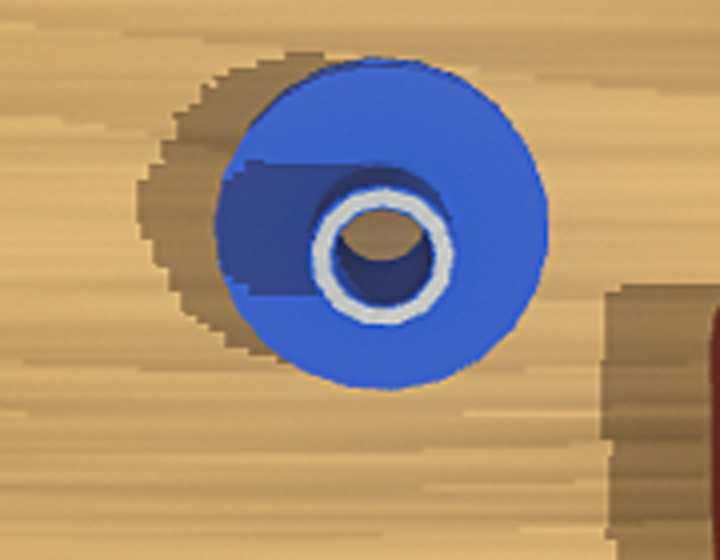

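```bash
python3 loc.py w3 285.1 203.6 34
```

```text
[285.1, 203.6, 34.0] [458.7 -99.4  34. ]
```

>>> {"method": "send_rows", "body": {"motion": [0,0,0,0,2.3,30,1,0,0,0,0,2.3,60,1,0,0,0,0,2.3,90,1,0,0,0,0,2.3,115,1,0,0,0,0,2.3,130,1,0,0,0,0,2.3,130,1,0,0,0,0,2.3,130,-1,0,0,0,0,2.3,130,-1]}}

```text
time_s: 4.45
position: [459.6, -99.7, 90.7]
orientation: [-3.141, 0.002, -3.141]
force: [-0.2, -0.6, 0.5]
gripper_width: 0.606
```

>>> {"method": "send_rows", "body": {"motion": [0,0,0,0,0,0,-1,0,0,0,0,0,0,-1,0,0,0,0,0,0,-1,0,0,0,0,0,0,-1,0,0,0,0,0,0,-1,0,0,0,0,0,0,-1,0,0,0,0,0,0,-1,0,0,0,0,0,0,-1]}}

```text
time_s: 5.45
position: [459.3, -99.7, 90.8]
orientation: [-3.141, 0.001, 3.142]
force: [-2.0, 0.5, 11.1]
gripper_width: 0.327
```

```bash
python3 snap.py w4
```

```text
[459.3 -99.7  90.8] [-3.1414e+00  1.0000e-03  3.1416e+00] [-2.   0.5 11.1] 0.32711541049649073 5.45
```

View pics/w4.png

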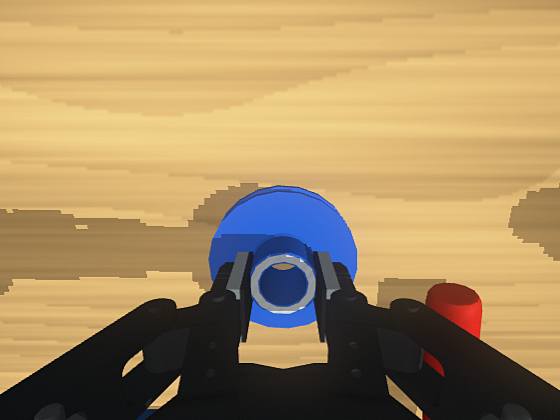

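>>> {"method": "send_rows", "body": {"motion": [0,0,0,0,0,-5,-1,0,0,0,0,0,-25,-1,0,0,0,0,0,-50,-1,0,0,0,0,0,-80,-1,0,0,0,0,0,-110,-1,0,0,0,-20,-5,-130,-1,0,0,0,-45,-12,-145,-1,0,0,0,-75,-20,-150,-1]}}

```text
time_s: 6.5
position: [534.8, -119.8, 241.3]
orientation: [-3.141, 0.002, -3.141]
force: [0.2, 0.4, -1.8]
gripper_width: 0.325
```

>>> {"method": "send_rows", "body": {"motion": [0,0,0,-30,-8,0,-1,0,0,0,-60,-16,0,-1,0,0,0,-90,-24,0,-1,0,0,0,-120,-32,0,-1,0,0,0,-145,-38,0,-1,0,0,0,-156,-40,0,-1,0,0,0,-156,-40,0,-1,0,0,0,-156,-40,0,-1]}}

```text
time_s: 7.5
position: [689.0, -159.3, 239.7]
orientation: [3.141, -0.001, -3.141]
force: [-0.4, -0.6, -1.4]
gripper_width: 0.323
```

```bash
python3 loc.py w4 283 282 34; python3 snap.py w5
```

```text
[283.0, 282.0, 34.0] [458.2 -99.1  34. ]
[ 689.  -159.3  239.7] [ 3.1413e+00 -1.1000e-03 -3.1413e+00] [-0.4 -0.6 -1.4] 0.32334218474678816 7.5
```

View pics/w5.png

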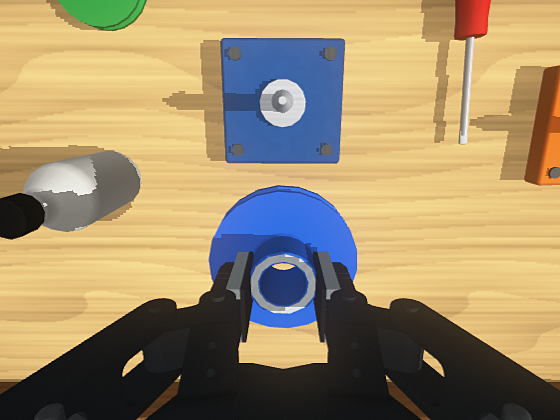

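```bash
python3 - <<'E'
import cv2
a=cv2.imread("pics/w5.png")
b=cv2.resize(a[60:150,230:340],None,fx=5,fy=5,interpolation=cv2.INTER_CUBIC)
c=cv2.resize(a[235:330,220:340],None,fx=5,fy=5,interpolation=cv2.INTER_CUBIC)
cv2.imwrite("pics/w5c.png",b);cv2.imwrite("pics/w5d.png",c)
E
```

```text
(no output)
```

View pics/w5c.png

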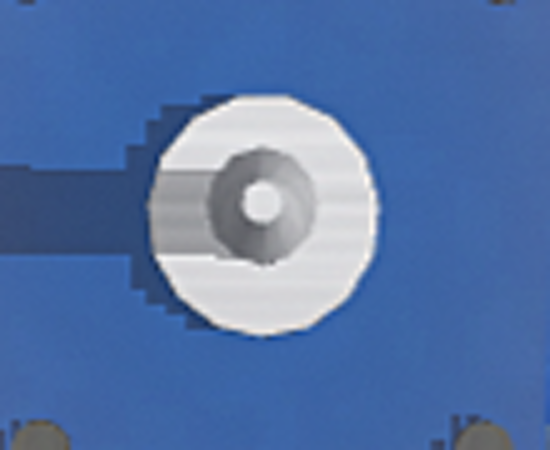

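View pics/w5d.png

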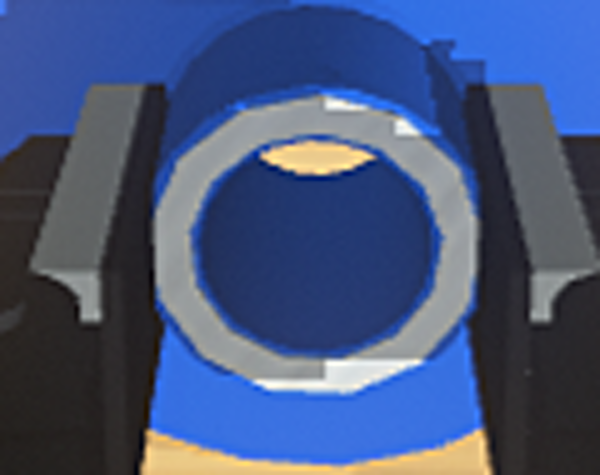

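```bash
python3 loc.py w5 282.3 100.3 88 282.5 102.9 26 282.9 283.9 182.9
```

```text
[282.3, 100.3, 88.0] [ 610.5 -159.    88. ]
[282.5, 102.9, 26.0] [ 610.3 -158.9   26. ]
[282.9, 283.9, 182.9] [ 688.7 -158.7  182.9]
```

>>> {"method": "send_rows", "body": {"motion": [0,0,0,30,0,0,-1,0,0,0,60,0,10,-1,0,0,0,78.3,0,20,-1,0,0,0,78.3,0,40,-1,0,0,0,78.3,0,48,-1,0,0,0,78.3,0,56,-1,0,0,0,78.3,0,64,-1,0,0,0,78.3,0,74,-1]}}

```text
time_s: 8.55
position: [612.1, -159.6, 165.5]
orientation: [-3.141, 0.001, -3.141]
force: [-0.3, 0.3, -0.6]
gripper_width: 0.32
```

```bash
python3 snap.py w6
```

```text
[ 612.1 -159.6  165.5] [-3.1414e+00  5.0000e-04 -3.1412e+00] [-0.3  0.3 -0.6] 0.32021350509831825 8.55
```

View pics/w6.png

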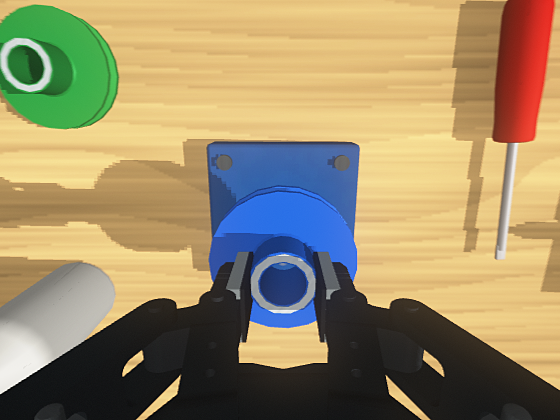

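>>> {"method": "send_rows", "body": {"motion": [0,0,0,1,0,6,-1,0,0,0,1,0,13,-1,0,0,0,1,0,20,-1,0,0,0,1,0,27,-1,0,0,0,1,0,34,-1,0,0,0,1,0,40,-1,0,0,0,1,0,44,-1,0,0,0,1,0,47,-1]}}

```text
time_s: 9.6
position: [610.7, -159.6, 118.6]
orientation: [3.142, -0.0, -3.141]
force: [0.1, -0.0, -1.5]
gripper_width: 0.313
```

```bash
python3 snap.py w7
```

```text
[ 610.7 -159.6  118.6] [ 3.1416 -0.     -3.1414] [ 0.1 -0.  -1.5] 0.313231876140031 9.6
```

View pics/w7.png

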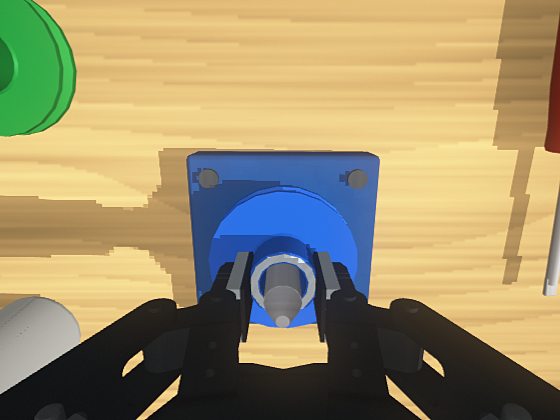

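>>> {"method": "send_rows", "body": {"motion": [0,0,0,0,0,1,-1,0,0,0,0,0,2,-1,0,0,0,0,0,2.5,-1,0,0,0,0,0,2.5,-0.2,0,0,0,0,0,2.5,-0.1,0,0,0,0,0,2.5,0.2,0,0,0,0,0,2.5,0.5,0,0,0,0,0,2.5,0.8]}}

```text
time_s: 10.65
position: [610.7, -159.6, 116.4]
orientation: [-3.142, -0.0, -3.141]
force: [-0.1, 1.1, 0.0]
gripper_width: 0.899
```

```bash
python3 snap.py w8
```

```text
[ 610.7 -159.6  116.4] [-3.1416 -0.     -3.1414] [-0.1  1.1  0. ] 0.8990640669061324 10.65
```

View pics/w8.png

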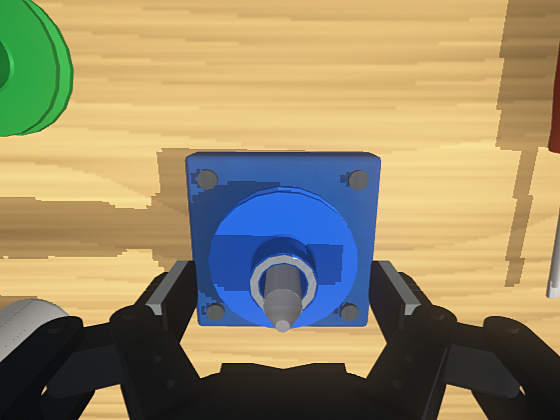

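>>> {"method": "send_rows", "body": {"motion": [0,0,0,0,0,-30,1,0,0,0,0,0,-65,1,0,0,0,0,0,-100,1,0,0,0,24,32,-104,1,0,0,0,54,72,-104,1,0,0,0,84,112,-104,1,0,0,0,114,152,-104,1,0,0,0,142,190,-104,1]}}

```text
time_s: 11.7
position: [467.5, 31.5, 220.5]
orientation: [3.141, 0.0, 3.142]
force: [1.0, 0.8, -0.5]
gripper_width: 0.999
```

>>> {"method": "send_rows", "body": {"motion": [0,0,0,18,24,0,1,0,0,0,29,38,0,1,0,0,0,29,38,0,1,0,0,0,29,38,0,1,0,0,0,29,38,0,1,0,0,0,29,38,0,1,0,0,0,29,38,0,1,0,0,0,29,38,0,1]}}

```text
time_s: 12.7
position: [439.7, 68.3, 220.4]
orientation: [-3.142, -0.0, 3.142]
force: [-0.7, 0.8, -0.0]
gripper_width: 1.003
```

```bash
cat > snapc.sh <<'E'
python3 snap.py $1
python3 -c "
import cv2
a=cv2.imread('pics/$1.png')
cv2.imwrite('pics/$1c.png',cv2.resize(a[140:280,190:370],None,fx=4,fy=4,interpolation=cv2.INTER_CUBIC))"
E
bash snapc.sh w9
```

```text
[439.7  68.3 220.4] [-3.1416 -0.      3.1416] [-0.7  0.8 -0. ] 1.0034745008832917 12.7
```

View pics/w9c.png

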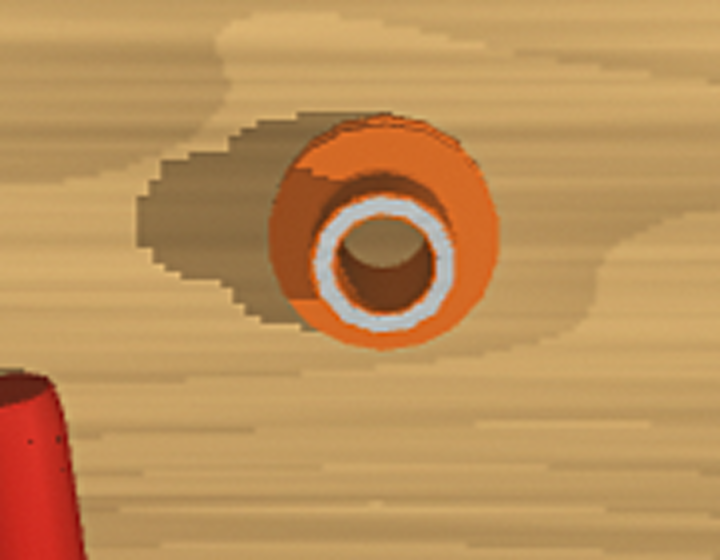

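```bash
python3 loc.py w9 285.6 205.1 34
```

```text
[285.6, 205.1, 34.0] [440.1  71.   34. ]
```

>>> {"method": "send_rows", "body": {"motion": [0,0,0,-0.4,2.7,30,1,0,0,0,-0.4,2.7,60,1,0,0,0,-0.4,2.7,90,1,0,0,0,-0.4,2.7,115,1,0,0,0,-0.4,2.7,128,1,0,0,0,-0.4,2.7,128,1,0,0,0,-0.4,2.7,128,-1,0,0,0,-0.4,2.7,128,-1]}}

```text
time_s: 13.75
position: [440.6, 71.2, 93.2]
orientation: [3.141, 0.002, -3.141]
force: [1.1, -0.3, -0.1]
gripper_width: 0.609
```

>>> {"method": "send_rows", "body": {"motion": [0,0,0,0,0,0,-1,0,0,0,0,0,0,-1,0,0,0,0,0,0,-1,0,0,0,0,0,0,-1,0,0,0,0,0,0,-1,0,0,0,0,0,0,-1,0,0,0,0,0,-3,-1,0,0,0,0,0,-6,-1]}}

```text
time_s: 14.75
position: [440.0, 71.1, 98.6]
orientation: [3.142, 0.0, -3.141]
force: [0.6, 0.6, -0.9]
gripper_width: 0.315
```

```bash
python3 snap.py w10
```

```text
[440.   71.1  98.6] [ 3.1416e+00  1.0000e-04 -3.1414e+00] [ 0.6  0.6 -0.9] 0.3146260752064472 14.75
```

View pics/w10.png

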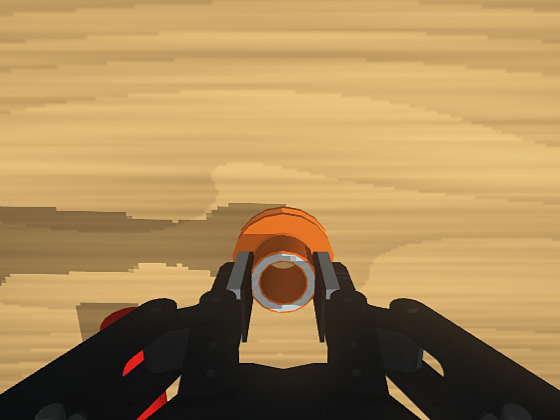

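>>> {"method": "send_rows", "body": {"motion": [0,0,0,0,0,-20,-1,0,0,0,0,0,-50,-1,0,0,0,0,0,-80,-1,0,0,0,-10,0,-110,-1,0,0,0,-35,5,-130,-1,0,0,0,-65,10,-140,-1,0,0,0,-100,15,-142,-1,0,0,0,-135,20,-142,-1]}}

```text
time_s: 15.8
position: [576.1, 91.3, 240.7]
orientation: [3.142, 0.0, -3.141]
force: [0.5, -0.1, -0.1]
gripper_width: 0.318
```

>>> {"method": "send_rows", "body": {"motion": [0,0,0,-35,7,0,-1,0,0,0,-70,14,0,-1,0,0,0,-105,21,0,-1,0,0,0,-125,25,0,-1,0,0,0,-133,25,0,-1,0,0,0,-133,25,0,-1,0,0,0,-133,25,0,-1,0,0,0,-133,25,0,-1]}}

```text
time_s: 16.8
position: [707.5, 116.0, 240.6]
orientation: [-3.142, -0.0, -3.141]
force: [0.6, 0.8, -0.0]
gripper_width: 0.318
```

```bash
python3 snap.py w11; python3 - <<'E'
import cv2
a=cv2.imread("pics/w11.png")
b=cv2.resize(a[60:150,230:340],None,fx=5,fy=5,interpolation=cv2.INTER_CUBIC)
c=cv2.resize(a[235:330,220:340],None,fx=5,fy=4.8,interpolation=cv2.INTER_CUBIC)
import numpy as np
cv2.imwrite("pics/w11c.png",b);cv2.imwrite("pics/w11d.png",c)
E
```

```text
[707.5 116.  240.6] [-3.1415e+00 -2.0000e-04 -3.1414e+00] [ 0.6  0.8 -0. ] 0.31797599129660176 16.8
```

View pics/w11.png

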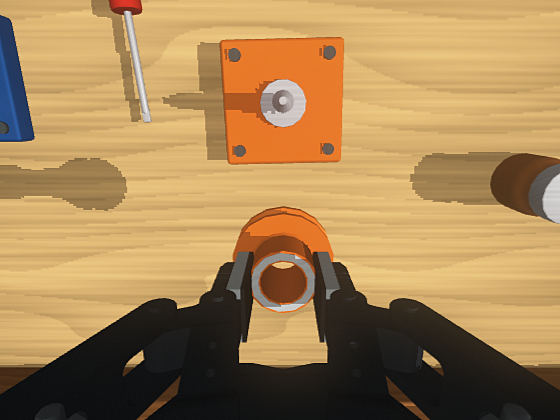

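View pics/w11c.png

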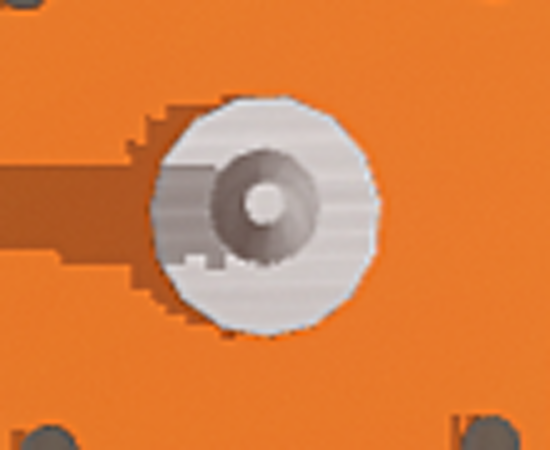

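View pics/w11d.png

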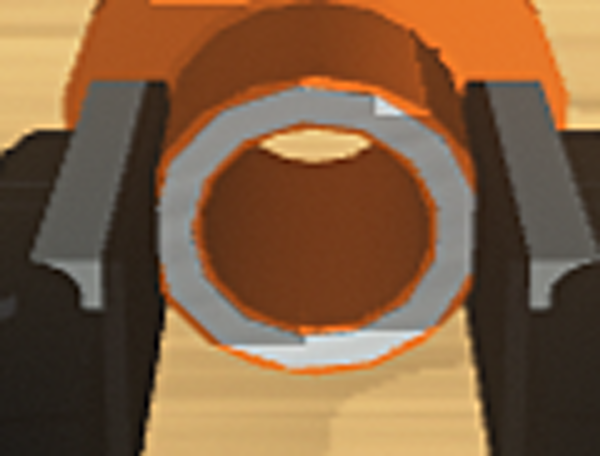

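```bash
python3 loc.py w11 282.7 100.5 88 283 103.1 26 283 281.7 182
```

```text
[282.7, 100.5, 88.0] [629.2 116.5  88. ]
[283.0, 103.1, 26.0] [629.  116.7  26. ]
[283.0, 281.7, 182.0] [707.  116.6 182. ]
```

>>> {"method": "send_rows", "body": {"motion": [0,0,0,30,0,0,-1,0,0,0,60,0,10,-1,0,0,0,78,0,20,-1,0,0,0,78,0,38,-1,0,0,0,78,0,46,-1,0,0,0,78,0,54,-1,0,0,0,78,0,63,-1,0,0,0,78,0,73,-1]}}

```text
time_s: 17.85
position: [630.4, 116.1, 166.8]
orientation: [3.142, 0.0, -3.141]
force: [-0.2, 0.3, -0.4]
gripper_width: 0.316
```

```bash
python3 snap.py w12
```

```text
[630.4 116.1 166.8] [ 3.1416e+00  3.0000e-04 -3.1414e+00] [-0.2  0.3 -0.4] 0.31615119998894553 17.85
```

Free of contact with the bore over the spindle, so I'll continue down to the seat.

>>> {"method": "send_rows", "body": {"motion": [0,0,0,0.5,0,6,-1,0,0,0,0.5,0,13,-1,0,0,0,0.5,0,20,-1,0,0,0,0.5,0,27,-1,0,0,0,0.5,0,34,-1,0,0,0,0.5,0,40,-1,0,0,0,0.5,0,44,-1,0,0,0,0.5,0,47,-1]}}

```text
time_s: 18.9
position: [629.6, 116.1, 120.1]
orientation: [3.142, -0.0, -3.141]
force: [-0.7, -0.2, -0.6]
gripper_width: 0.32
```

```bash
python3 snap.py w13
```

```text
[629.6 116.1 120.1] [ 3.1416e+00 -1.0000e-04 -3.1415e+00] [-0.7 -0.2 -0.6] 0.31954772775099183 18.9
```

View pics/w13.png

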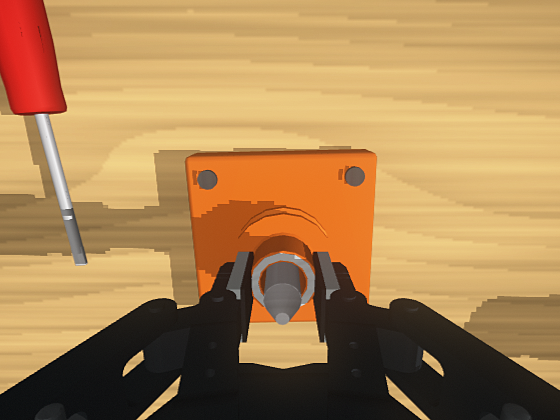

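>>> {"method": "send_rows", "body": {"motion": [0,0,0,0,0,1,-1,0,0,0,0,0,2,-1,0,0,0,0,0,2,-1,0,0,0,0,0,2,-0.2,0,0,0,0,0,2,-0.1,0,0,0,0,0,2,0.2,0,0,0,0,0,2,0.5,0,0,0,0,0,2,0.8]}}

```text
time_s: 19.95
position: [629.5, 116.1, 118.3]
orientation: [-3.142, -0.0, -3.141]
force: [-0.1, -0.4, -0.3]
gripper_width: 0.9
```

```bash
python3 snap.py w14
```

```text
[629.5 116.1 118.3] [-3.1416e+00 -1.0000e-04 -3.1414e+00] [-0.1 -0.4 -0.3] 0.9003448844532984 19.95
```

View pics/w14.png

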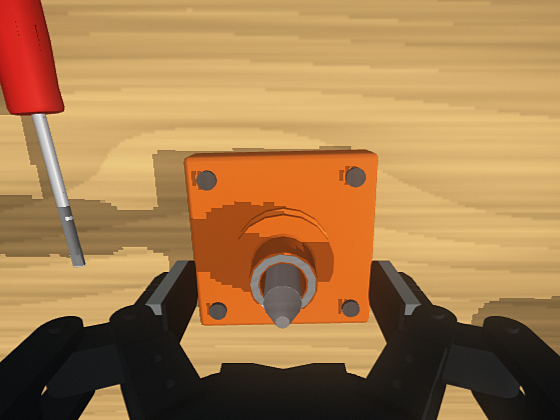

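>>> {"method": "send_rows", "body": {"motion": [0,0,0,0,0,-30,1,0,0,0,0,0,-65,1,0,0,0,0,0,-98,1,0,0,0,25,17,-102,1,0,0,0,60,41,-102,1,0,0,0,95,65,-102,1,0,0,0,130,88,-102,1,0,0,0,165,112,-102,1]}}

```text
time_s: 21.0
position: [463.4, 228.7, 220.5]
orientation: [3.141, 0.0, 3.141]
force: [0.1, 0.6, 0.4]
gripper_width: 1.0
```

>>> {"method": "send_rows", "body": {"motion": [0,0,0,35,24,0,1,0,0,0,65,45,0,1,0,0,0,83,57,0,1,0,0,0,83,57,0,1,0,0,0,83,57,0,1,0,0,0,83,57,0,1,0,0,0,83,57,0,1,0,0,0,83,57,0,1]}}

```text
time_s: 22.0
position: [381.8, 284.9, 220.3]
orientation: [-3.142, -0.0, 3.141]
force: [-0.3, -0.1, 0.7]
gripper_width: 0.999
```

```bash
bash snapc.sh w15
```

```text
[381.8 284.9 220.3] [-3.1415 -0.      3.1412] [-0.3 -0.1  0.7] 0.9986668326531054 22.0
```

View pics/w15c.png

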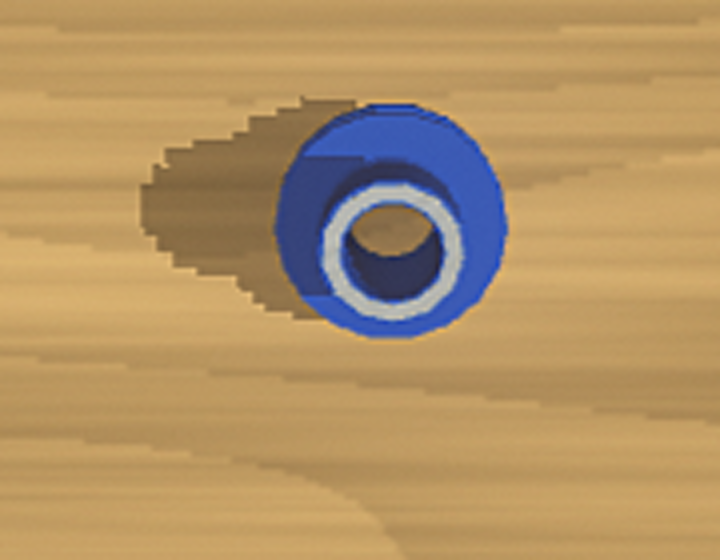

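Ring centre is at crop (393,251), which is pixel (287.9,202.4).

```bash
python3 loc.py w15 287.9 202.4 34
```

```text
[287.9, 202.4, 34.0] [379.9 289.5  34. ]
```

>>> {"method": "send_rows", "body": {"motion": [0,0,0,2.2,4.5,30,1,0,0,0,2.2,4.5,60,1,0,0,0,2.2,4.5,90,1,0,0,0,2.2,4.5,115,1,0,0,0,2.2,4.5,128,1,0,0,0,2.2,4.5,128,1,0,0,0,2.2,4.5,128,-1,0,0,0,2.2,4.5,128,-1]}}

```text
time_s: 23.05
position: [379.8, 289.9, 93.3]
orientation: [3.141, 0.001, -3.141]
force: [-0.0, -0.3, 0.5]
gripper_width: 0.603
```

>>> {"method": "send_rows", "body": {"motion": [0,0,0,0,0,0,-1,0,0,0,0,0,0,-1,0,0,0,0,0,0,-1,0,0,0,0,0,0,-1,0,0,0,0,0,0,-1,0,0,0,0,0,0,-1,0,0,0,0,0,-3,-1,0,0,0,0,0,-6,-1]}}

```text
time_s: 24.05
position: [379.3, 289.5, 98.6]
orientation: [-3.142, -0.0, -3.141]
force: [0.2, 0.1, -1.3]
gripper_width: 0.321
```

```bash
python3 snap.py w16
```

```text
[379.3 289.5  98.6] [-3.1416 -0.     -3.1414] [ 0.2  0.1 -1.3] 0.3206451898455711 24.05
```

View pics/w16.png

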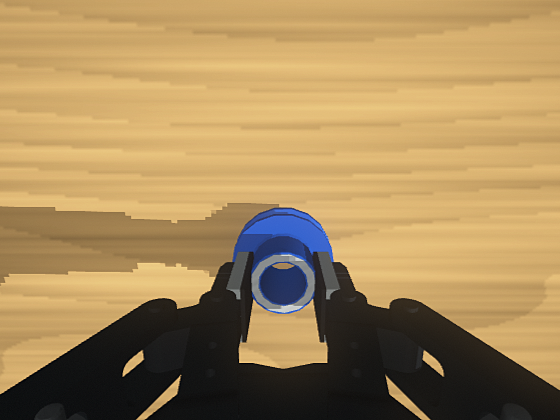

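>>> {"method": "send_rows", "body": {"motion": [0,0,0,0,0,-20,-1,0,0,0,0,0,-50,-1,0,0,0,0,0,-85,-1,0,0,0,-5,-10,-115,-1,0,0,0,-20,-30,-135,-1,0,0,0,-42,-62,-142,-1,0,0,0,-67,-98,-142,-1,0,0,0,-95,-138,-142,-1]}}

```text
time_s: 25.1
position: [474.8, 150.6, 240.6]
orientation: [3.141, 0.0, -3.141]
force: [0.8, 0.1, -0.8]
gripper_width: 0.322
```

>>> {"method": "send_rows", "body": {"motion": [0,0,0,-28,-41,0,-1,0,0,0,-56,-82,0,-1,0,0,0,-84,-123,0,-1,0,0,0,-112,-164,0,-1,0,0,0,-140,-205,0,-1,0,0,0,-168,-246,0,-1,0,0,0,-196,-285,0,-1,0,0,0,-210,-305,0,-1]}}

```text
time_s: 26.1
position: [685.3, -155.6, 239.9]
orientation: [-3.141, 0.0, 3.14]
force: [0.2, 0.3, -1.3]
gripper_width: 0.32
```

>>> {"method": "send_rows", "body": {"motion": [0,0,0,-5,-6,0,-1,0,0,0,-5,-6,0,-1,0,0,0,-5,-6,0,-1,0,0,0,-5,-6,0,-1,0,0,0,-5,-6,0,-1,0,0,0,-5,-6,0,-1,0,0,0,-5,-6,0,-1,0,0,0,-5,-6,0,-1]}}

```text
time_s: 27.1
position: [689.4, -159.4, 240.4]
orientation: [3.142, 0.0, -3.141]
force: [0.0, -0.1, -0.7]
gripper_width: 0.32
```

```bash
python3 snap.py w17;python3 - <<'E'
import cv2
a=cv2.imread("pics/w17.png")
b=cv2.resize(a[60:150,230:340],None,fx=5,fy=5,interpolation=cv2.INTER_CUBIC)
c=cv2.resize(a[235:330,220:340],None,fx=5,fy=4.8,interpolation=cv2.INTER_CUBIC)
cv2.imwrite("pics/w17c.png",b);cv2.imwrite("pics/w17d.png",c)
E
```

```text
[ 689.4 -159.4  240.4] [ 3.1416  0.     -3.1415] [ 0.  -0.1 -0.7] 0.3202552601698045 27.1
```

View pics/w17c.png

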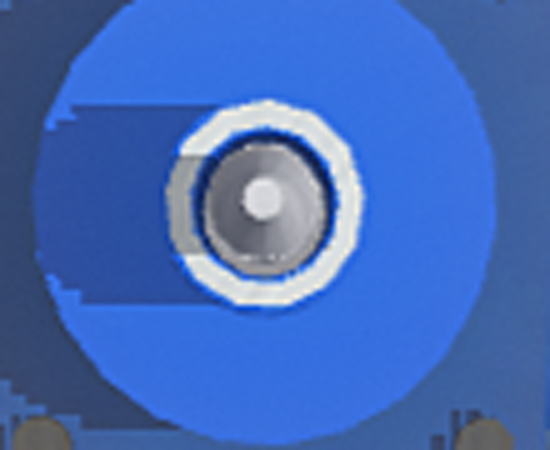

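View pics/w17d.png

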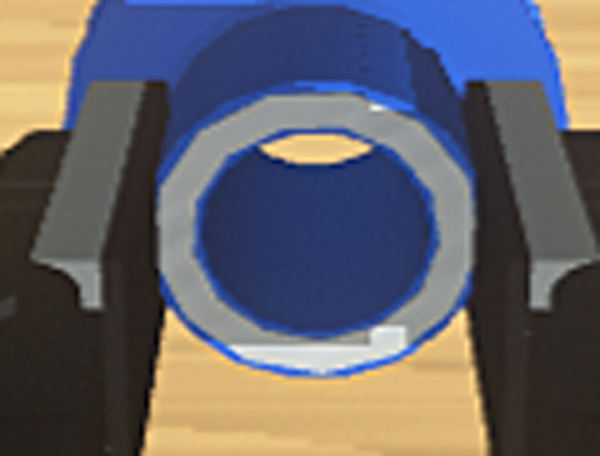

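```bash
python3 loc.py w17 282.5 99.5 88 283 282.4 181.8 283.2 100.9 60
```

```text
[282.5, 99.5, 88.0] [ 610.6 -159.    88. ]
[283.0, 282.4, 181.8] [ 689.3 -158.8  181.8]
[283.2, 100.9, 60.0] [ 610.5 -158.5   60. ]
```

>>> {"method": "send_rows", "body": {"motion": [0,0,0,30,0,0,-1,0,0,0,60,0,10,-1,0,0,0,78.7,0,20,-1,0,0,0,78.7,0,38,-1,0,0,0,78.7,0,46,-1,0,0,0,78.7,0,54,-1,0,0,0,78.7,0,62,-1,0,0,0,78.7,0,70,-1]}}

```text
time_s: 28.15
position: [611.0, -159.4, 169.9]
orientation: [-3.142, 0.0, -3.141]
force: [1.1, -0.5, -1.1]
gripper_width: 0.323
```

```bash
python3 snap.py w18
```

```text
[ 611.  -159.4  169.9] [-3.1416e+00  1.0000e-04 -3.1413e+00] [ 1.1 -0.5 -1.1] 0.32308089169282356 28.15
```

View pics/w18.png

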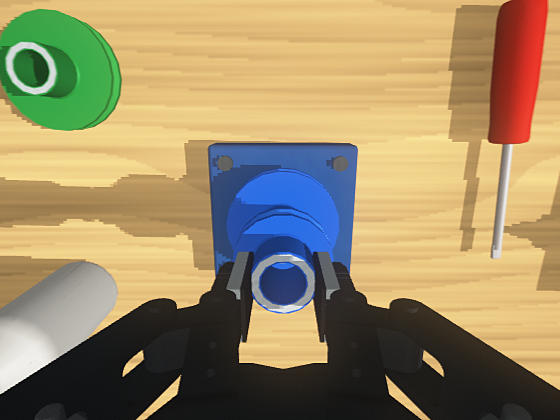

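>>> {"method": "send_rows", "body": {"motion": [0,0,0,0.2,0,4,-1,0,0,0,0.2,0,8,-1,0,0,0,0.2,0,11,-1,0,0,0,0.2,0,14,-1,0,0,0,0.2,0,15,-1,0,0,0,0.2,0,16,-1,0,0,0,0.2,0,16,-1,0,0,0,0.2,0,16,-1]}}

```text
time_s: 29.2
position: [610.5, -159.4, 154.5]
orientation: [-3.142, 0.0, -3.141]
force: [-0.7, 0.1, -1.0]
gripper_width: 0.32
```

```bash
python3 snap.py w19
```

```text
[ 610.5 -159.4  154.5] [-3.1416e+00  1.0000e-04 -3.1414e+00] [-0.7  0.1 -1. ] 0.3203356760433653 29.2
```

>>> {"method": "send_rows", "body": {"motion": [0,0,0,0,0,1,-1,0,0,0,0,0,2,-1,0,0,0,0,0,2.2,-1,0,0,0,0,0,2.2,-0.2,0,0,0,0,0,2.2,-0.1,0,0,0,0,0,2.2,0.2,0,0,0,0,0,2.2,0.5,0,0,0,0,0,2.2,0.8]}}

```text
time_s: 30.25
position: [610.5, -159.4, 152.1]
orientation: [-3.142, -0.0, -3.141]
force: [0.0, 0.3, 0.0]
gripper_width: 0.899
```

```bash
python3 snap.py w20
```

```text
[ 610.5 -159.4  152.1] [-3.1416e+00 -1.0000e-04 -3.1414e+00] [0.  0.3 0. ] 0.898606865758269 30.25
```

View pics/w20.png

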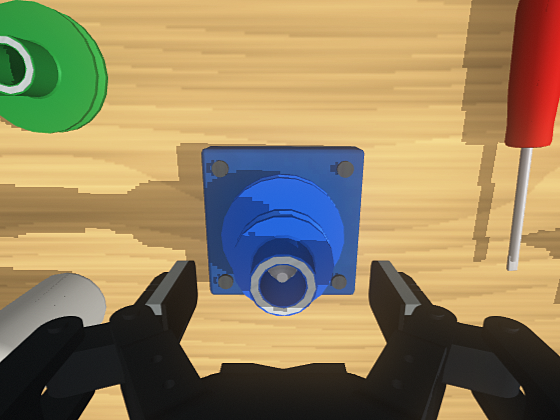

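>>> {"method": "send_rows", "body": {"motion": [0,0,0,0,0,-25,1,0,0,0,0,0,-50,1,0,0,0,5,-3,-68,1,0,0,0,35,-20,-68,1,0,0,0,70,-40,-68,1,0,0,0,105,-60,-68,1,0,0,0,140,-80,-68,1,0,0,0,175,-101,-68,1]}}

```text
time_s: 31.3
position: [434.0, -260.9, 220.3]
orientation: [-3.142, -0.0, -3.141]
force: [-0.3, 0.1, 0.4]
gripper_width: 1.002
```

>>> {"method": "send_rows", "body": {"motion": [0,0,0,30,-17,0,1,0,0,0,48,-27,0,1,0,0,0,54,-31,0,1,0,0,0,54,-31,0,1,0,0,0,54,-31,0,1,0,0,0,54,-31,0,1,0,0,0,54,-31,0,1,0,0,0,54,-31,0,1]}}

```text
time_s: 32.3
position: [381.7, -291.3, 220.1]
orientation: [3.142, -0.0, -3.141]
force: [0.5, -0.5, -0.0]
gripper_width: 0.998
```

```bash
bash snapc.sh w21
```

```text
[ 381.7 -291.3  220.1] [ 3.1415e+00 -1.0000e-04 -3.1410e+00] [ 0.5 -0.5 -0. ] 0.9984580718477172 32.3
```

View pics/w21.png

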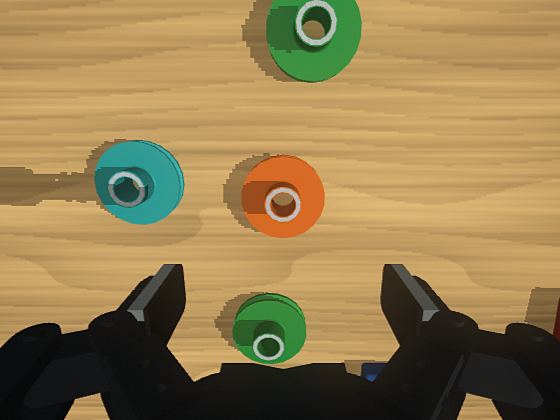

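View pics/w21c.png

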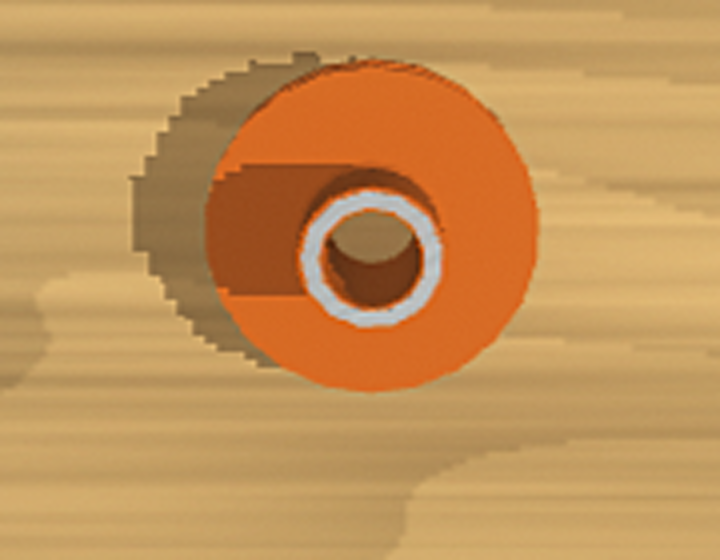

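```bash
python3 loc.py w21 282.4 203.9 34
```

```text
[282.4, 203.9, 34.0] [ 381.  -291.1   34. ]
```

Orange at (282,204) is the 72 mm orange pulley. The neighbours are turquoise (138,182) and green (313,25) and (269,328), so I leave those alone. I'll grip with the jaws partly pre-closed to keep clear of the turquoise one.

>>> {"method": "send_rows", "body": {"motion": [0,0,0,1,0,30,0.4,0,0,0,1,0,60,0.4,0,0,0,1,0,90,0.4,0,0,0,1,0,115,0.4,0,0,0,1,0,127.5,0.4,0,0,0,1,0,127.5,0.4,0,0,0,1,0,127.5,-1,0,0,0,1,0,127.5,-1]}}

```text
time_s: 33.35
position: [381.0, -291.8, 93.9]
orientation: [-3.141, 0.001, -3.141]
force: [-2.7, 0.5, 11.2]
gripper_width: 0.325
```

>>> {"method": "send_rows", "body": {"motion": [0,0,0,0,0,0,-1,0,0,0,0,0,0,-1,0,0,0,0,0,0,-1,0,0,0,0,0,0,-1,0,0,0,0,0,0,-1,0,0,0,0,0,0,-1,0,0,0,0,0,-3,-1,0,0,0,0,0,-6,-1]}}

```text
time_s: 34.35
position: [380.6, -291.5, 99.2]
orientation: [-3.141, 0.0, -3.141]
force: [-0.4, -0.0, -2.6]
gripper_width: 0.321
```

```bash
python3 snap.py w22
```

```text
[ 380.6 -291.5   99.2] [-3.1413e+00  4.0000e-04 -3.1414e+00] [-0.4 -0.  -2.6] 0.3212896310674002 34.35
```

View pics/w22.png

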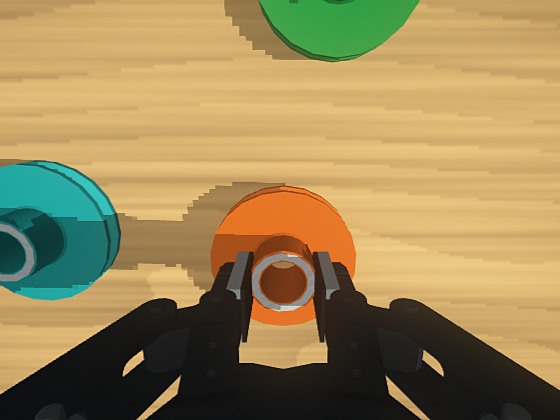

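>>> {"method": "send_rows", "body": {"motion": [0,0,0,0,0,-20,-1,0,0,0,0,0,-50,-1,0,0,0,0,0,-85,-1,0,0,0,-5,8,-115,-1,0,0,0,-20,27,-135,-1,0,0,0,-42,55,-141.5,-1,0,0,0,-67,85,-141.5,-1,0,0,0,-95,119,-141.5,-1]}}

```text
time_s: 35.4
position: [476.0, -171.5, 240.5]
orientation: [-3.141, 0.0, 3.141]
force: [1.6, -0.8, -2.6]
gripper_width: 0.314
```

>>> {"method": "send_rows", "body": {"motion": [0,0,0,-30,37,0,-1,0,0,0,-60,75,0,-1,0,0,0,-90,112,0,-1,0,0,0,-120,150,0,-1,0,0,0,-150,187,0,-1,0,0,0,-180,224,0,-1,0,0,0,-208,258,0,-1,0,0,0,-222,277,0,-1]}}

```text
time_s: 36.4
position: [698.3, 106.6, 239.8]
orientation: [3.141, -0.0, -3.14]
force: [-0.7, -0.4, -2.2]
gripper_width: 0.318
```

>>> {"method": "send_rows", "body": {"motion": [0,0,0,-8,8,0,-1,0,0,0,-10,11.5,0,-1,0,0,0,-10,11.5,0,-1,0,0,0,-10,11.5,0,-1,0,0,0,-10,11.5,0,-1,0,0,0,-10,11.5,0,-1,0,0,0,-10,11.5,0,-1,0,0,0,-10,11.5,0,-1]}}

```text
time_s: 37.4
position: [707.4, 116.1, 240.2]
orientation: [-3.142, -0.0, -3.141]
force: [-0.9, -0.1, -2.2]
gripper_width: 0.317
```

```bash
python3 snap.py w23;python3 - <<'E'
import cv2
a=cv2.imread("pics/w23.png")
b=cv2.resize(a[60:150,230:340],None,fx=5,fy=5,interpolation=cv2.INTER_CUBIC)
c=cv2.resize(a[235:330,220:340],None,fx=5,fy=4.8,interpolation=cv2.INTER_CUBIC)
cv2.imwrite("pics/w23c.png",b);cv2.imwrite("pics/w23d.png",c)
E
```

```text
[707.4 116.1 240.2] [-3.1416 -0.     -3.1414] [-0.9 -0.1 -2.2] 0.31677712326191115 37.4
```

View pics/w23c.png

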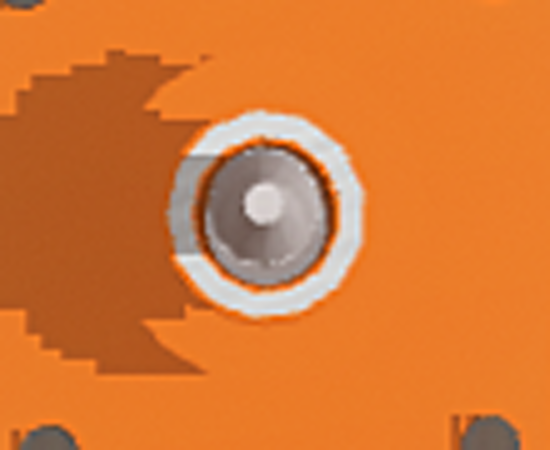

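View pics/w23d.png

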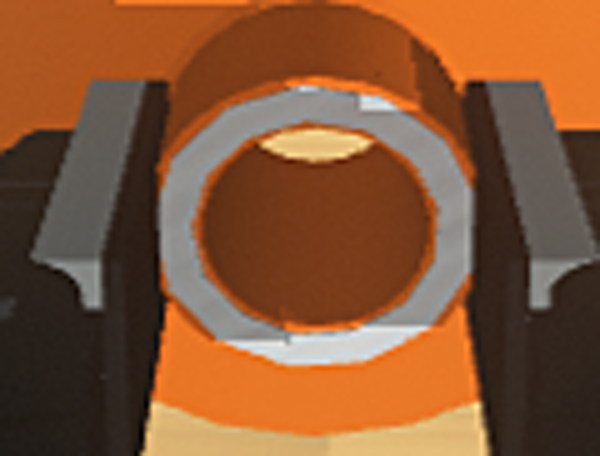

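>>> {"method": "send_rows", "body": {"motion": [0,0,0,30,0,0,-1,0,0,0,60,0,10,-1,0,0,0,77.6,0,20,-1,0,0,0,77.6,0,38,-1,0,0,0,77.6,0,46,-1,0,0,0,77.6,0,54,-1,0,0,0,77.6,0,62,-1,0,0,0,77.6,0,70,-1]}}

```text
time_s: 38.45
position: [630.1, 116.1, 169.7]
orientation: [3.142, 0.0, -3.141]
force: [0.5, -0.4, -2.7]
gripper_width: 0.32
```

>>> {"method": "send_rows", "body": {"motion": [0,0,0,0.3,0,4,-1,0,0,0,0.3,0,8,-1,0,0,0,0.3,0,11,-1,0,0,0,0.3,0,14,-1,0,0,0,0.3,0,15,-1,0,0,0,0.3,0,15,-1,0,0,0,0.3,0,15,-1,0,0,0,0.3,0,15,-1]}}

```text
time_s: 39.45
position: [629.6, 116.1, 155.3]
orientation: [3.142, 0.0, -3.141]
force: [-0.5, -0.3, -1.5]
gripper_width: 0.319
```

```bash
python3 snap.py w24
```

```text
[629.6 116.1 155.3] [ 3.1416e+00  2.0000e-04 -3.1415e+00] [-0.5 -0.3 -1.5] 0.31945813180865124 39.45
```

View pics/w24.png

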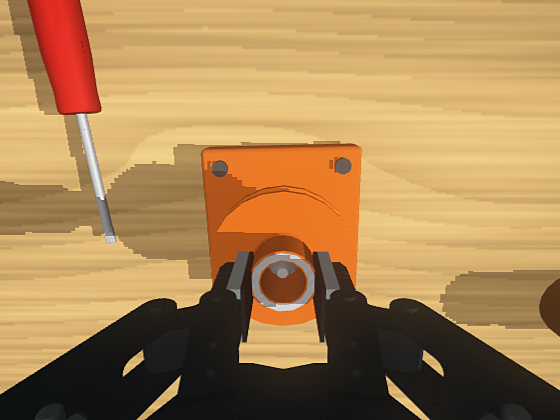

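Home is expected at about TCP z 153, so I'll lower the last 2.3 mm, release and retreat.

>>> {"method": "send_rows", "body": {"motion": [0,0,0,0,0,1,-1,0,0,0,0,0,2,-1,0,0,0,0,0,2.3,-1,0,0,0,0,0,2.3,-0.2,0,0,0,0,0,2.3,-0.1,0,0,0,0,0,2.3,0.2,0,0,0,0,0,2.3,0.5,0,0,0,0,0,2.3,0.8]}}

```text
time_s: 40.5
position: [629.6, 116.1, 152.8]
orientation: [-3.142, -0.0, -3.141]
force: [0.0, 0.9, 0.4]
gripper_width: 0.899
```

>>> {"method": "send_rows", "body": {"motion": [0,0,0,0,0,-20,1,0,0,0,0,0,-50,1,0,0,0,0,0,-80,1,0,0,0,0,0,-110,1,0,0,0,30,0,-130,1,0,0,0,70,-20,-140,1,0,0,0,110,-50,-150,1,0,0,0,140,-80,-150,1]}}

```text
time_s: 41.5
position: [488.4, 35.6, 305.0]
orientation: [3.142, 0.003, -3.141]
force: [-0.4, 0.3, 0.0]
gripper_width: 1.004
```

>>> {"method": "send_rows", "body": {"motion": [0,0,0,30,-30,0,1,0,0,0,60,-60,0,1,0,0,0,90,-60,0,1,0,0,0,90,-60,0,1,0,0,0,90,-60,0,1,0,0,0,90,-60,0,1,0,0,0,90,-60,0,1,0,0,0,90,-60,0,1]}}

```text
time_s: 42.5
position: [399.8, -23.8, 302.7]
orientation: [-3.142, -0.0, -3.141]
force: [-0.2, 0.2, 0.1]
gripper_width: 1.001
```

```bash
python3 snap.py w25; python3 - <<'E'
from h import *
for n,(a,b,c,d) in {"side":(120,290,270,400),"scene":(170,300,180,320)}.items():
    s=bot.snapshot(n); i=s["image"][:,:,::-1]
    cv2.imwrite(f"pics/{n}1.png",cv2.resize(i[a:b,c:d],None,fx=3.5,fy=3.5,interpolation=cv2.INTER_CUBIC)); 
    Rm=cv2.Rodrigues(s["rvec"])[0]
    for st,(x,y) in {"B":(610.5,-159),"O":(629.1,116.6)}.items():
        for z in (26,60,94):
            p=cv2.projectPoints(np.array([[x,y,float(z)]]),s["rvec"],s["tvec"],s["camera_matrix"],None)[0].ravel()
            print(n,st,z,((p-[c,a])*3.5).round())
E
```

```text
[399.8 -23.8 302.7] [-3.1416e+00 -4.0000e-04 -3.1411e+00] [-0.2  0.2  0.1] 1.0007341862050492 42.5
side B 26 [325. 400.]
side B 60 [332. 355.]
side B 94 [339. 309.]
side O 26 [180. 185.]
side O 60 [183. 146.]
side O 94 [187. 105.]
scene B 26 [138. 117.]
scene B 60 [134.  89.]
scene B 94 [130.  60.]
scene O 26 [294. 328.]
scene O 60 [293. 301.]
scene O 94 [292. 273.]
```

View pics/side1.png

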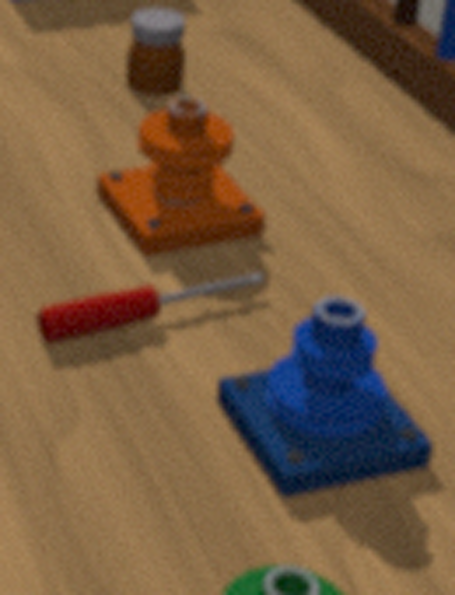

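View pics/scene1.png

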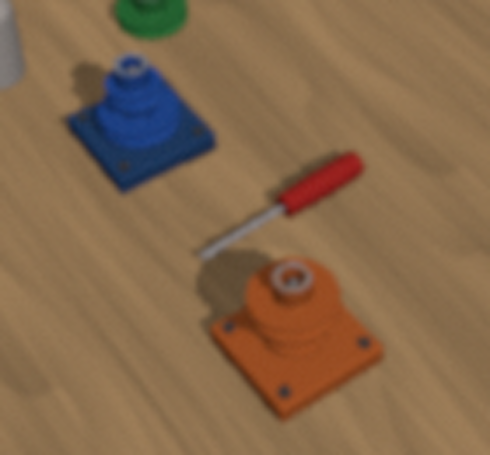

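View pics/w25.png

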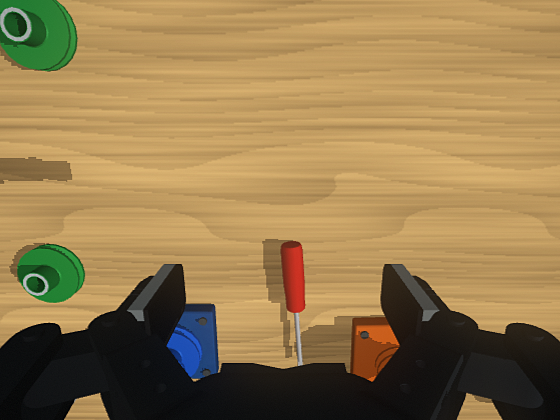

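```bash
python3 -c "
from cell import bot
print(bot.sign_off())"
```

```text
the job is handed in; nothing more can be done
None
```

I built both stacks and handed the job in at about 42.6 s of the 115 s allowed. Sign-off reports no verdict, so success is not confirmed.

- **What I did:** On the blue stand, the large blue pulley went on first and the small blue one on top. On the orange stand, the small orange went on first and the large orange on top. I lowered each pulley to its calculated home height, opened the gripper, and then moved the arm well clear. The highest force I saw was about 11 N, when the fingertips pressed on the flanges of the two large pulleys while gripping.
- **Last checks that agreed:** In the final pictures both stacks stand upright. The hub tops match the positions expected for fully seated pulleys to within about 1 pixel (about 2 mm) in the side view. The gripper heights at release also match the seated heights. I did not touch the screwdriver, bottle, jar or any look-alike.
- **Check that disagreed:** The scene camera showed the hub tops 1–2 pixels off. About 1.3 pixels of the blue stack's 2-pixel offset was already there when I compared its stand before building. I judged that to be calibration error and did not check it further.

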